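Fit the keyed stub shaft into the antenna rotator's worm gear hub

ROBOT

A 6-joint arm with a two-finger parallel gripper is mounted at the origin on the work surface. World frame = base frame: x ahead of the robot, y to its left, z up, the work surface at z = 0. Lengths are in m, angles in degrees, forces in N, time in s.
With the tool pointing down it reaches from about 0.275 to 0.85 m from the base axis. Payload 5.2 kg.
Tool frame: the origin (TCP) lies on the centre line of the jaws, within the pads' length; the fingertips stand 8 mm ahead of it and the grasp point (between the pads) lies 11 mm behind it (r.nose_length is the distance from the TCP to the fingertips, in m); z points along the fingers, x is the direction in which the jaws open and shut, and the axes are right-handed (so a half turn about z gives the same grasp; the last joint's range is limited). The gripper opens to 85 mm and grips with 20 to 120 N. Pads are 22 mm wide; open, the fingers measure 114 mm over their backs; the gripper's body (76 mm by 85 mm) begins 54 mm behind the grasp point. The pads swing forward as they close: fully open they stand 13 mm farther back than shut.
Start: joints at [51.864, 14.817, 87.949, -0, 77.235, -11.62], TCP at [0.246, 0.492, 0.239] pointing down, gripper open.
Joint ranges: [-179.93, 179.93], [-52.35, 119.4], [10.71, 147.94], [-69.91, 249.91], [12.55, 155.21], [-178.61, 178.61]. Speed limits (degrees/s): [147.25, 147.25, 180, 180, 180, 180].

INTERFACE

Orientations are given as a 3x3 rotation matrix whose columns are the frame's x, y, z axes.
In Python, from workcell import r gives the robot as it stands.
- The arm moves only by the tool jog_arm, never from a script. Its argument "commands" is a list of rows, each an object with "slide": the shift along the tool's x, y, z in m, a list of three; "rot": the turn, a rotation vector about the tool's x, y, z in rad, a list of three. In form: [{"slide": [tx, ty, tz], "rot": [ax, ay, az]}, ...]. A call has exactly 10 rows; each row shifts and turns the commanded pose from where the row before left it, along the tool's axes as they then stand; what a row does not reach is not made up. A row lasts 1/12 s, in which the tool goes at most 41.7 mm and 7.16 degrees, less where a joint would pass 70% of its speed; a pose out of reach is approached as far as the arm can. A call is refused whole if a number of a shift passes 0.0417 or a number of a turn 0.125, either way. A call with a gripper value outside its range is refused whole. "grip" is the closure, from 0 (fully open) to 1 (shut), set as the call begins (left out, the last holds). The fingers move at their own pace and stop on an object; "force" is the grip in N (left out, the last holds). Time passes only in rows, so rows that do not move let the fingers close, or fill a call up. It gives the time, the measured TCP pose, the force and the opening at its end, in the units of the state.
- r.state(): the state, without advancing time (a new reading comes with each control period).
- r.snapshot(name): name is "side" or "top"; returns the picture (400x640x3 uint8, red, green, blue); there is no depth.
- r.calibration(name): a dict with "mtx" (3x3 intrinsics, pixels), "distortion" ([k1, k2, p1, p2, k3] as OpenCV has them; the pictures are not rectified), "pose" (4x4, takes a point from camera to world coordinates). Camera axes: x right, y up, looking along -z (the intrinsics and any distortion apply to the point x, -y, -z); pixel columns grow to the right and rows downward; lengths in m; the calibration is good to about 2 mm. A picture is of the moment at which its call begins. calibration takes no time and is no camera call.
- r.close_job(): hands the job in, once; it reports no verdict.
Trained networks look in the newest picture that a camera, given by its name, has taken for a name from the list of things; names that differ only in an ending like _2 or _b are one class to them, and where a whole thing is asked for, a point or a joint stands for the part that bears it (a point fixed in the world has none). Each returns a list of dicts, best first, with "confidence" (0 to 1); they miss things now and then, are a little off and sometimes report something else, mostly with a low value. They report only what shows in the picture. A call takes as long as a camera call. They do not tell look-alikes from the thing itself.
- r.find_in(query, camera): "at" ([x, y, z] in m, in world coordinates, good to about 4 mm: the middle of the surface that is visible of it).
- r.mark_of(query, camera): "at" ([x, y, z] in m, in world coordinates, good to about 4 mm: a listed point, or the origin of a listed thing).
The state is a dict: "time": time; "joint_pos": joint angles; "qd": joint speeds; "joint_efforts": joint torques, N m; "eef_pos": TCP position; "ee_rot": TCP orientation; "contact_force": force on the tool from outside, world axes, zero at the start; "wrist_torque": the same for the moment, N m; "gripper_width": opening from 0.0 (shut) to 1.0 (fully open).
Only numpy, scipy, OpenCV 4.12 (cv2) and the standard library are available. Lean on these libraries where they do the work, as an engineer would, in place of code of your own. Each camera call takes 0.05 s, during which the arm holds its last target. There are 200 camera calls.

TASK

Clean the bore of the gearbox's hollow hub with the long brush, scrubbing right down the bore and back up to the mouth at least twice, then stand the brush back upright in the hole it came from. Then push the keyed stub shaft into the hub, turning it until its key slips into the keyway, and press it fully home, its collar squeezing the spring washer on the hub flat. Finish holding it: keep gripping the shaft and keep pushing it down firmly against the spring, so that I can lock it in place.

Things in the scene. Friction and masses are not known exactly. Their poses are not given: they have to be found in the camera images.
- gearbox: Grey cast worm gearbox 148 x 120 x 91 mm on its side, fixed to the bench, a steel hub in its top. Origin on the axis of the hub's upright bore, at bench level; z up, x from the bore towards the motor axis. A 76 mm round motor lies along y, 50 mm to +x of the bore, from y -60 to -214 mm; its terminal box is 99 mm high.
- hub_mouth (a point): Centre of the bore's upper mouth, on the hub's flat top face (44 mm across, 93 mm above the bench), axes as gearbox. The bore is round, 26.4 mm, through to the bench. Its one keyway, 9.8 mm wide, 3.6 mm deep, runs its whole length, seen from above along +x turned by an unknown angle up to 0.6 rad either way: look or feel for it. The hub is locked and does not turn.
- shaft: Steel stub shaft, 128 mm long, 0.5 kg, upright in one hole of the block. Origin at the centre of its lower end, z up along it. 25 mm diameter for 72 mm (first 4 mm tapered), a collar of 42 mm diameter from 72 to 80 mm, then a round stub of 25 mm diameter to 128 mm, by which it is gripped. Fully home, the collar presses the washer flat and this origin is 70 mm below hub_mouth.
- key (a point): Middle of the outer face of the shaft's key: a square steel bar 8 mm wide, 40 mm long, 3.3 mm proud on the shaft's +x side, from 24 to 64 mm above its lower end, so 24 mm of plain shaft enter the bore before the key meets the hub face. A dark open key seat in the stub's top end lies on the same side. Axes as shaft.
- washer_top (a point): Centre of the top of a steel wave spring washer, 42 mm across, 35 mm inside, that lies round the bore on the hub face; it stays there and sinks straight down. Free, its top is 5 mm above the hub face and carries the shaft's weight; pushed flat by the collar with about 15 N, 2 mm above it. Let go, it lifts the shaft again.
- brush: Long round bottle brush, 197 mm, 0.09 kg, bristles down in the other hole of the block. Origin at the centre of its lower end, z up along it. Black bristles 25 mm in diameter from 0 to 88 mm (stiff core 23 mm), thin wire to 104 mm, then a wooden handle of 19 mm diameter from 112 to 190 mm.
- block: Dark hardwood block 75 x 180 x 44 mm, fixed on the bench, long along its y. Origin at the centre of its underside. Two blind holes of 27 mm diameter, 20 mm deep (floor 24 mm above the bench), at y -50 mm and +50 mm on its centre line, hold the brush and the shaft.
- cup: White paper cup 105 mm high, 79 mm across the rim, bystander. Origin at the centre of its underside.
- spool: Reel of solder wire, 64 mm across, 50 mm high, standing on its flange, bystander. Origin at the centre of its underside.
- circuit: Green circuit board 75 x 110 mm with parts up to 18 mm high, lying flat, bystander. Origin at the centre of its underside.
- screwdriver: Black-handled screwdriver 200 mm long, lying flat along its x, bystander. Origin under its middle.
Mind the look-alikes: they are no part of the job. Of the things that look like the shaft, the middle-sized one is meant. What is shaped like the brush but red is not meant.

How it is judged (in metres and radians):
On the way, in this order (a step that is already met when the one before it is completed fails the run):
1. the brush is pushed down the bore (its lower end at least 65 mm below the mouth) (z of brush in the frame of hub_mouth below -0.065 m and horizontal distance between brush and hub_mouth below 0.01 m and contact force between the fingers and brush above 1 N), for 0.02 s.
2. it is drawn back up (its lower end within 30 mm of the mouth, or out) (z of brush in the frame of hub_mouth above -0.03 m and contact force between the fingers and brush above 1 N), for 0.02 s.
3. it is pushed down the bore again (all of step 1), for 0.02 s.
4. it is drawn back up again (all of step 2), for 0.02 s.
5. the brush stands again in the hole it came from, let go (distance of brush from where it was at the start of the episode below 0.018 m and angle between brush's own z axis and vertical below 0.3 rad and contact force between the fingers and brush below 0.2 N), for 0.2 s.
6. the lower end of the shaft is in the hub's bore (z of shaft in the frame of hub_mouth below -0.008 m and horizontal distance between shaft and hub_mouth below 0.006 m), for 0.05 s.
At the end, for the whole second after the job is handed in: Shaft home: lower end 68.8 mm or more below the hub mouth, within 4 mm of the bore axis and 0.06 rad of parallel. The gripper grips it (over 5 N) and pushes, shaft and hub pressing over 10 N. The brush stands let go in its own hole: within 18 mm of its start, leaning under 0.3 rad (all of step 5 and z of shaft in the frame of hub_mouth below -0.0688 m and horizontal distance between shaft and hub_mouth below 0.004 m and angle between the z axis of shaft and the z axis of gearbox, either way round below 0.06 rad and contact force between the fingers and shaft above 5 N and contact force between shaft and gearbox above 10 N); the arm keeps its last pose, push and grip.
It fails at once if the cup is knocked away (moved over 30 mm) (distance of cup from where it was at the start of the episode above 0.03 m).
It fails at once if the spool is knocked away (moved over 30 mm) (distance of spool from where it was at the start of the episode above 0.03 m).
It fails at once if the circuit is knocked away (moved over 30 mm) (distance of circuit from where it was at the start of the episode above 0.03 m).
It fails at once if the screwdriver is knocked away (moved over 30 mm) (distance of screwdriver from where it was at the start of the episode above 0.03 m).
It also fails if it takes over 72 s, if anything falls off the work surface, if the arm or the gripper's body presses on something with over 40 N, if the wrist force passes 120 N, or if a joint passes its speed limit or range.

## Working session

There is one attempt and no reset: what is moved stays moved. The work goes in short steps, Python scripts to look and compute and a tool call to move; the robot and the scene stay as the last step left them, time stands still between calls to the robot, and variables do not carry over. Pictures are saved under pics/ and viewed, about 8 in all and at most 12, crops included, and the job is handed in when it is done.

Besides the shell and the picture viewer there is one more tool, called after "Call:" as name(argument=value, ...), one argument or row to a line, values as JSON. jog_arm: Moves the arm, as the interface text tells. Its arguments: {"type":"object","properties":{"commands":{"type":"array","items":{"type":"object","properties":{"slide":{"type":"array","items":{"type":"number"}},"rot":{"type":"array","items":{"type":"number"}}}}},"grip":{"type":"number"},"force":{"type":"number"}},"required":["commands"]}

```bash
mkdir -p pics
cat > h.py <<'E'
import numpy as np,cv2
from workcell import r
def px(cam,P):
    c=r.calibration(cam);K=np.array(c["mtx"]);d=np.array(c["distortion"]);T=np.array(c["pose"])
    p=(np.linalg.inv(T)@np.r_[P,1])[:3];p=p*[1,-1,-1]
    return cv2.projectPoints(p[None],np.zeros(3),np.zeros(3),K,d)[0].ravel()
def ray(cam,uv):
    c=r.calibration(cam);K=np.array(c["mtx"]);d=np.array(c["distortion"]);T=np.array(c["pose"])
    n=cv2.undistortPoints(np.array([[uv]],float),K,d).ravel()
    return T[:3,3],T[:3,:3]@np.array([n[0],-n[1],-1])
def atz(cam,uv,z):
    o,v=ray(cam,uv);return o+v*(z-o[2])/v[2]
def save(n,im):
    cv2.imwrite(f"pics/{n}.png",im[:,:,::-1])
E
python3 - <<'E'
from h import *
np.set_printoptions(precision=4,suppress=True)
for c in("top","side"):
    save(c+"0",r.snapshot(c)); print(c,r.calibration(c)["pose"])
    for q in("gearbox","hub_mouth","shaft","key","brush","block","cup","spool","circuit","screwdriver"):
        print(q,[(np.round(d["at"],3).tolist(),round(d["confidence"],2),px(c,d["at"]).round().tolist()) for d in r.mark_of(q,c)])
print(r.state())
E
```

```text
top [[ 0.0128  0.9978 -0.0652  0.4893]
 [-0.9997  0.0115 -0.0208  0.1045]
 [-0.02    0.0654  0.9977  0.8126]
 [ 0.      0.      0.      1.    ]]
gearbox [([0.595, -0.136, -0.001], 0.87, [441.0, 171.0]), ([0.488, 0.226, 0.003], 0.32, [267.0, 220.0])]
hub_mouth [([0.593, -0.135, 0.094], 0.84, [456.0, 165.0])]
shaft [([0.501, 0.276, 0.023], 0.84, [241.0, 213.0]), ([0.544, 0.374, -0.001], 0.62, [198.0, 192.0]), ([0.469, 0.401, 0.002], 0.59, [184.0, 228.0])]
key [([0.442, 0.405, 0.063], 0.95, [169.0, 242.0]), ([0.539, 0.388, 0.028], 0.67, [186.0, 194.0]), ([0.51, 0.271, 0.069], 0.58, [239.0, 208.0])]
brush [([0.375, 0.21, 0.001], 0.63, [274.0, 275.0]), ([0.472, 0.179, 0.024], 0.5, [288.0, 228.0])]
block [([0.485, 0.228, 0.004], 0.77, [266.0, 221.0])]
cup [([0.778, 0.08, 0.002], 0.72, [339.0, 84.0]), ([0.691, 0.305, 0.003], 0.56, [232.0, 123.0])]
spool [([0.69, 0.306, 0.002], 0.9, [231.0, 124.0])]
circuit [([0.306, 0.301, 0.003], 0.78, [229.0, 308.0]), ([0.487, 0.227, 0.0], 0.26, [267.0, 220.0])]
screwdriver [([0.359, 0.006, 0.002], 0.59, [373.0, 284.0]), ([0.595, -0.135, -0.003], 0.16, [4
[... 937 characters left out ...]
297, -0.0], 0.89, [208.0, 235.0])]
screwdriver [([0.354, 0.004, -0.004], 0.97, [297.0, 296.0]), ([0.596, -0.137, 0.096], 0.32, [415.0, 249.0])]
{'time': 1.1, 'joint_pos': array([ 51.866 ,  14.8171,  87.9493,  -0.0003,  77.2329, -11.6185]), 'qd': array([-0.0498,  0.013 , -0.0641,  0.1217,  0.0006, -0.0296]), 'joint_efforts': array([  0.0012, -44.5926, -29.09  ,  -0.0002,   0.0006,  -0.0001]), 'eef_pos': array([0.2455, 0.4922, 0.2393]), 'ee_rot': array([[ 0.4464,  0.8948,  0.    ],
       [ 0.8948, -0.4464,  0.    ],
       [ 0.    ,  0.    , -1.    ]]), 'contact_force': array([ 0.0607,  0.4277, -0.8069]), 'wrist_torque': array([-0.0027, -0.0041, -0.005 ]), 'gripper_width': 0.9998294739284611}
```

View pics/top0.png

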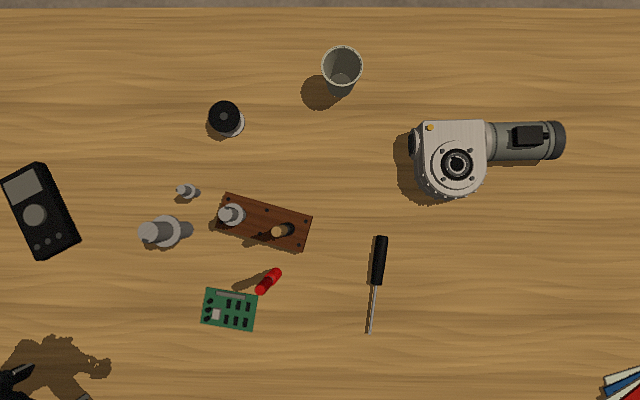

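View pics/side0.png

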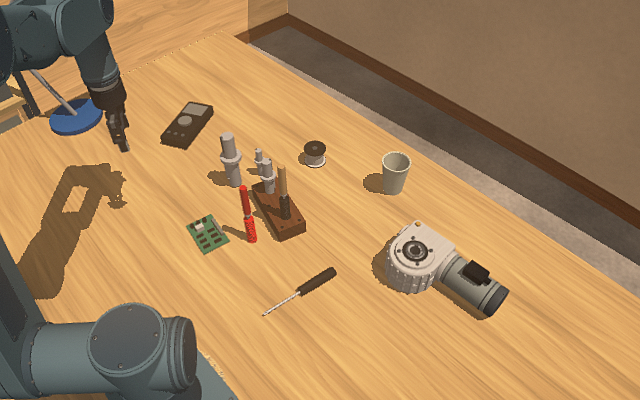

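Run:
```python
from h import *
im=cv2.imread("pics/top0.png")
a=cv2.resize(im[140:190,430:480],(400,400),interpolation=cv2.INTER_CUBIC)
b=cv2.resize(im[185:255,210:315][:, :],(600,400),interpolation=cv2.INTER_CUBIC)[:,:400]
im2=cv2.imread("pics/side0.png")
c=cv2.resize(im2[150:240,230:310],(400,450),interpolation=cv2.INTER_CUBIC)[:400]
cv2.imwrite("pics/c1.png",np.hstack([a,b]))
cv2.imwrite("pics/c1s.png",c)
```

```text
(no output)
```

View pics/c1.png

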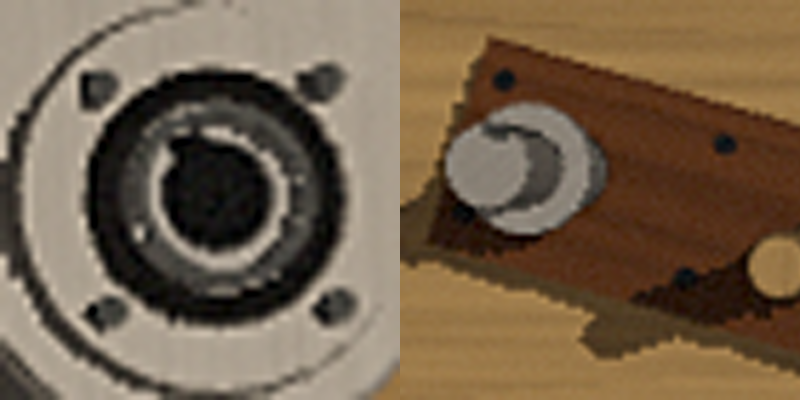

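View pics/c1s.png

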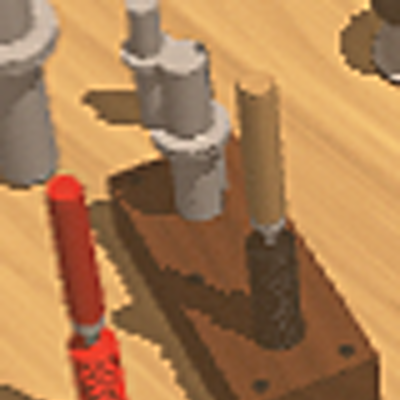

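```bash
cat >> h.py <<'E'
np.set_printoptions(precision=4,suppress=True)
def go(T,n=10,yaw=None):
    "tool-frame total and per-row shift to reach world TCP T"
    s=r.state();R=np.array(s["ee_rot"]);d=R.T@(np.array(T)-s["eef_pos"])
    print("t",round(s["time"],2),"total",d,"row",d/n,"yaw",np.degrees(np.arctan2(R[1,0],R[0,0])),"z",R[:,2])
    return d
E
python3 - <<'E'
from h import *
def cr(x,y,s,ox,oy): return ((x+.5)/s-.5+ox,(y+.5)/s-.5+oy)
print("brush top",atz("top",cr(378,267,5.714,210,185),.217))
print("shaft top",atz("top",cr(87,168,5.714,210,185),.152))
print("bore",atz("top",cr(217,192,8,430,140),.093))
# side: crop scale 5, offset 230,150
print("side brush",atz("side",cr(257,82,5,230,150),.217))
print("side shaft",atz("side",cr(183,52,5,230,150),.152))
go([.471,.180,.28])
E
```

```text
brush top [0.4711 0.18   0.217 ]
shaft top [0.4972 0.2757 0.152 ]
bore [ 0.5963 -0.1367  0.093 ]
side brush [0.4732 0.1817 0.217 ]
side shaft [0.4993 0.2774 0.152 ]
t 1.1 total [-0.1787  0.3411 -0.0407] row [-0.0179  0.0341 -0.0041] yaw 63.484597974224464 z [ 0.  0. -1.]
```

Call:
jog_arm(
  commands=[
    {"slide":[-0.0177,0.0342,-0.0041]},
    {"slide":[-0.0177,0.0342,-0.0041]},
    {"slide":[-0.0177,0.0342,-0.0041]},
    {"slide":[-0.0177,0.0342,-0.0041]},
    {"slide":[-0.0177,0.0342,-0.0041]},
    {"slide":[-0.0177,0.0342,-0.0041]},
    {"slide":[-0.0177,0.0342,-0.0041]},
    {"slide":[-0.0177,0.0342,-0.0041]},
    {"slide":[-0.0177,0.0342,-0.0041]},
    {"slide":[-0.0177,0.0342,-0.0041]},
  ],
  grip=0.3,
)

```text
$.commands[0]: bad value
```

```bash
python3 -c "
from h import *
d=go([.472,.181,.178]);print(r.state()['eef_pos'])"
```

```text
t 1.1 total [-0.1773  0.3416  0.0613] row [-0.0177  0.0342  0.0061] yaw 63.484597974224464 z [ 0.  0. -1.]
[0.2455 0.4922 0.2393]
```

Both fields are required.

Call:
jog_arm(
  commands=[
    {"slide":[-0.0177,0.0342,-0.0041],"rot":[0,0,0]},
    {"slide":[-0.0177,0.0342,-0.0041],"rot":[0,0,0]},
    {"slide":[-0.0177,0.0342,-0.0041],"rot":[0,0,0]},
    {"slide":[-0.0177,0.0342,-0.0041],"rot":[0,0,0]},
    {"slide":[-0.0177,0.0342,-0.0041],"rot":[0,0,0]},
    {"slide":[-0.0177,0.0342,-0.0041],"rot":[0,0,0]},
    {"slide":[-0.0177,0.0342,-0.0041],"rot":[0,0,0]},
    {"slide":[-0.0177,0.0342,-0.0041],"rot":[0,0,0]},
    {"slide":[-0.0177,0.0342,-0.0041],"rot":[0,0,0]},
    {"slide":[-0.0177,0.0342,-0.0041],"rot":[0,0,0]},
  ],
  grip=0.3,
)

```text
time: 1.93
eef_pos: [0.4733, 0.1794, 0.2808]
ee_rot: [[0.447, 0.895, 0.001], [0.895, -0.447, 0.0], [0.0, 0.0, -1.0]]
contact_force: [0.5, 0.6, -0.3]
gripper_width: 0.702
```

```bash
python3 -c "
from h import *
d=go([.472,.181,.178]);print(r.state()['eef_pos'])"
```

```text
t 1.93 total [ 0.0008 -0.002   0.1028] row [ 0.0001 -0.0002  0.0103] yaw 63.47923235048688 z [ 0.0006  0.0002 -1.    ]
[0.4733 0.1794 0.2808]
```

Call:
jog_arm(
  commands=[
    {"slide":[0,0,0.0128],"rot":[0,0,0]},
    {"slide":[0,0,0.0128],"rot":[0,0,0]},
    {"slide":[0,0,0.0128],"rot":[0,0,0]},
    {"slide":[0,0,0.0128],"rot":[0,0,0]},
    {"slide":[0,0,0.0128],"rot":[0,0,0]},
    {"slide":[0,0,0.0128],"rot":[0,0,0]},
    {"slide":[0,0,0.0128],"rot":[0,0,0]},
    {"slide":[0,0,0.0128],"rot":[0,0,0]},
    {"slide":[0,0,0],"rot":[0,0,0]},
    {"slide":[0,0,0],"rot":[0,0,0]},
  ],
)

```text
time: 2.77
eef_pos: [0.4721, 0.181, 0.1776]
ee_rot: [[0.446, 0.895, -0.001], [0.895, -0.446, -0.0], [-0.001, -0.001, -1.0]]
contact_force: [-0.7, -0.2, 0.3]
gripper_width: 0.697
```

Call:
jog_arm(
  commands=[
    {"slide":[0,0,0],"rot":[0,0,0]},
    {"slide":[0,0,0],"rot":[0,0,0]},
    {"slide":[0,0,0],"rot":[0,0,0]},
    {"slide":[0,0,0],"rot":[0,0,0]},
    {"slide":[0,0,0],"rot":[0,0,0]},
    {"slide":[0,0,0],"rot":[0,0,0]},
    {"slide":[0,0,0],"rot":[0,0,0]},
    {"slide":[0,0,0],"rot":[0,0,0]},
    {"slide":[0,0,0],"rot":[0,0,0]},
    {"slide":[0,0,0],"rot":[0,0,0]},
  ],
  grip=1,
  force=60,
)

```text
time: 3.6
eef_pos: [0.4729, 0.1808, 0.1789]
ee_rot: [[0.446, 0.895, 0.001], [0.895, -0.446, -0.001], [0.0, 0.001, -1.0]]
contact_force: [-1.1, -2.2, 6.2]
gripper_width: 0.206
```

```bash
python3 -c "
from h import *
s=r.state();print(s)
save('g1',r.snapshot('side')[100:260,200:350].repeat(4,0).repeat(4,1)[:600,:600])
go([.472,.181,.178]);go([.595,-.137,.30])"
```

```text
{'time': 3.6, 'joint_pos': array([  8.3102,  13.2164,  99.0174,  -0.0482,  67.6929, -55.1625]), 'qd': array([ 0.0705, -0.0787,  0.0313,  0.0852, -0.0371,  0.0707]), 'joint_efforts': array([  0.6795, -38.0575, -25.628 ,   0.7457,  -0.6734,   0.0019]), 'eef_pos': array([0.4729, 0.1808, 0.1789]), 'ee_rot': array([[ 0.4463,  0.8949,  0.0014],
       [ 0.8949, -0.4463, -0.0006],
       [ 0.0001,  0.0015, -1.    ]]), 'contact_force': array([-1.1215, -2.2316,  6.2421]), 'wrist_torque': array([-0.5529,  0.398 , -0.0269]), 'gripper_width': 0.20635657328536325}
t 3.65 total [-0.0002 -0.0009  0.0009] row [-0.     -0.0001  0.0001] yaw 63.48789971846347 z [ 0.0014 -0.0006 -1.    ]
t 3.65 total [-0.2298  0.2513 -0.1208] row [-0.023   0.0251 -0.0121] yaw 63.48789971846347 z [ 0.0014 -0.0006 -1.    ]
```

View pics/g1.png

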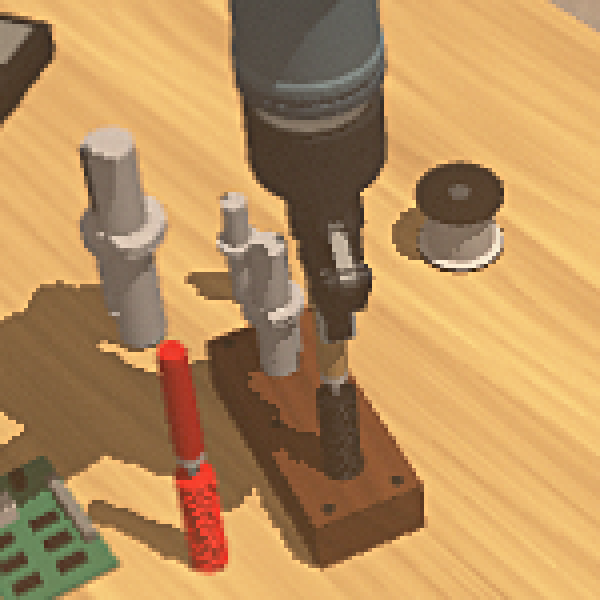

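Call:
jog_arm(
  commands=[
    {"slide":[0,0,-0.01],"rot":[0,0,0]},
    {"slide":[0,0,-0.02],"rot":[0,0,0]},
    {"slide":[0,0,-0.025],"rot":[0,0,0]},
    {"slide":[0,0,-0.025],"rot":[0,0,0]},
    {"slide":[0,0,-0.025],"rot":[0,0,0]},
    {"slide":[-0.015,0.0165,0],"rot":[0,0,0]},
    {"slide":[-0.023,0.025,0],"rot":[0,0,0]},
    {"slide":[-0.023,0.025,0],"rot":[0,0,0]},
    {"slide":[-0.023,0.025,0],"rot":[0,0,0]},
    {"slide":[-0.023,0.025,0],"rot":[0,0,0]},
  ],
)

```text
time: 4.48
eef_pos: [0.5293, 0.0323, 0.2836]
ee_rot: [[0.446, 0.895, 0.001], [0.895, -0.446, 0.0], [0.001, 0.001, -1.0]]
contact_force: [-0.7, -0.2, -1.1]
gripper_width: 0.205
```

Call:
jog_arm(
  commands=[
    {"slide":[-0.023,0.025,0],"rot":[0,0,0]},
    {"slide":[-0.023,0.025,0],"rot":[0,0,0]},
    {"slide":[-0.023,0.025,0],"rot":[0,0,0]},
    {"slide":[-0.023,0.025,0],"rot":[0,0,0]},
    {"slide":[-0.02,0.022,0],"rot":[0,0,0]},
    {"slide":[-0.01,0.0125,0],"rot":[0,0,0]},
    {"slide":[0,0,0],"rot":[0,0,0]},
    {"slide":[0,0,0],"rot":[0,0,0]},
    {"slide":[0,0,0],"rot":[0,0,0]},
    {"slide":[0,0,0],"rot":[0,0,0]},
  ],
)

```text
time: 5.32
eef_pos: [0.5946, -0.1345, 0.2832]
ee_rot: [[0.445, 0.895, -0.0], [0.895, -0.445, 0.001], [0.0, -0.0, -1.0]]
contact_force: [0.2, 0.6, -1.5]
gripper_width: 0.21
```

```bash
python3 -c "
from h import *
s=r.state();print(s['eef_pos'],s['contact_force'],s['gripper_width'])
a=r.snapshot('side');b=r.snapshot('top')
f=lambda i:cv2.resize(np.ascontiguousarray(i),(400,400),interpolation=cv2.INTER_CUBIC)
save('h1',np.hstack([f(a[190:290,365:465]),f(b[110:210,410:510])]))
for c in('side','top'):
  for q in('brush','hub_mouth'): print(c,q,[(x['at'],x['confidence']) for x in r.mark_of(q,c)])
go([.595,-.137,.28])"
```

```text
[ 0.5946 -0.1345  0.2832] [ 0.1763  0.618  -1.5236] 0.21017439583477573
side brush [([0.3773, 0.2069, -0.0018], 0.7), ([0.5933, -0.1338, 0.1246], 0.64)]
side hub_mouth [([0.5944, -0.1357, 0.0958], 0.8), ([0.4981, 0.2786, 0.024], 0.59), ([0.3565, 0.0002, -0.0024], 0.31)]
top brush [([0.593, -0.1344, 0.1275], 0.89), ([0.3755, 0.2122, -0.0012], 0.64)]
top hub_mouth [([0.5902, -0.1342, 0.0899], 0.86), ([0.6893, 0.3095, 0.0009], 0.53)]
t 5.62 total [-0.0015  0.001   0.0032] row [-0.0002  0.0001  0.0003] yaw 63.53448863341401 z [ 0.0003 -0.     -1.    ]
```

View pics/h1.png

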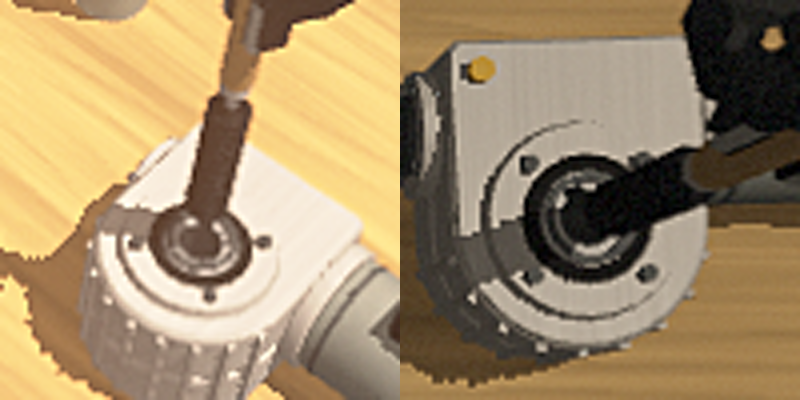

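```bash
python3 -c "
from h import *
print('side hub',atz('side',(365+203.5/4-.5,190+243/4-.5),.093),'top hub now',atz('top',(410+(588-400)/4-.5,110+218/4-.5),.093))
# fit ellipse-ish: dark seal ring in first top picture
im=cv2.imread('pics/top0.png',0)[145:185,437:477]
for th in (50,60,70):
  m=(im<th).astype(np.uint8);n,l,s,c=cv2.connectedComponentsWithStats(m)
  k=1+np.argmax(s[1:,4]); p=cv2.findContours((l==k).astype(np.uint8),0,1)[0][0]
  e=cv2.fitEllipse(p);print(th,s[k],e,atz('top',(e[0][0]+437,e[0][1]+145),.093))
print(px('side',[.594,-.136,.093]),px('side',[.594,-.1345,.128]))
print(px('top',[.594,-.136,.093]),px('top',[.594,-.1345,.128]))
"
```

```text
side hub [ 0.5949 -0.1378  0.093 ] top hub now [ 0.5955 -0.1364  0.093 ]
50 [  4   4  32  32 336] ((19.23490333557129, 19.127361297607422), (30.66851806640625, 31.294189453125), 112.22297668457031) [ 0.5952 -0.1359  0.093 ]
60 [  4   4  32  32 374] ((19.298974990844727, 19.140199661254883), (30.760591506958008, 31.404115676879883), 107.88880157470703) [ 0.5952 -0.136   0.093 ]
70 [  4   3  32  33 643] ((19.843446731567383, 18.677186965942383), (30.639110565185547, 33.76449203491211), 44.8649787902832) [ 0.5961 -0.137   0.093 ]
[414.4966 250.0067] [416.255  240.5424]
[456.2995 164.782 ] [462.0848 161.9703]
```

Call:
jog_arm(
  commands=[
    {"slide":[-0.0008,0.0006,0.003],"rot":[0,0,0]},
    {"slide":[-0.0008,0.0007,0.005],"rot":[0,0,0]},
    {"slide":[0,0,0.006],"rot":[0,0,0]},
    {"slide":[0,0,0.006],"rot":[0,0,0]},
    {"slide":[0,0,0.005],"rot":[0,0,0]},
    {"slide":[0,0,0.005],"rot":[0,0,0]},
    {"slide":[0,0,0.004],"rot":[0,0,0]},
    {"slide":[0,0,0.004],"rot":[0,0,0]},
    {"slide":[0,0,0.004],"rot":[0,0,0]},
    {"slide":[0,0,0.003],"rot":[0,0,0]},
  ],
)

```text
time: 6.45
eef_pos: [0.5953, -0.1379, 0.2374]
ee_rot: [[0.446, 0.895, -0.0], [0.895, -0.446, 0.0], [0.0, -0.0, -1.0]]
contact_force: [-0.1, -0.1, -1.0]
gripper_width: 0.21
```

Call:
jog_arm(
  commands=[
    {"slide":[0,0,0.004],"rot":[0,0,0]},
    {"slide":[0,0,0.007],"rot":[0,0,0]},
    {"slide":[0,0,0.007],"rot":[0,0,0]},
    {"slide":[0,0,0.007],"rot":[0,0,0]},
    {"slide":[0,0,0.007],"rot":[0,0,0]},
    {"slide":[0,0,0.007],"rot":[0,0,0]},
    {"slide":[0,0,0.007],"rot":[0,0,0]},
    {"slide":[0,0,0.007],"rot":[0,0,0]},
    {"slide":[0,0,0.007],"rot":[0,0,0]},
    {"slide":[0,0,0.006],"rot":[0,0,0]},
  ],
)

```text
time: 7.28
eef_pos: [0.5952, -0.1378, 0.171]
ee_rot: [[0.446, 0.895, -0.0], [0.895, -0.446, 0.0], [0.0, -0.0, -1.0]]
contact_force: [0.3, 0.7, -0.4]
gripper_width: 0.205
```

Call:
jog_arm(
  commands=[
    {"slide":[0,0,0],"rot":[0,0,0]},
    {"slide":[0,0,-0.008],"rot":[0,0,0]},
    {"slide":[0,0,-0.008],"rot":[0,0,0]},
    {"slide":[0,0,-0.01],"rot":[0,0,0]},
    {"slide":[0,0,-0.01],"rot":[0,0,0]},
    {"slide":[0,0,-0.01],"rot":[0,0,0]},
    {"slide":[0,0,-0.01],"rot":[0,0,0]},
    {"slide":[0,0,-0.008],"rot":[0,0,0]},
    {"slide":[0,0,-0.006],"rot":[0,0,0]},
    {"slide":[0,0,0],"rot":[0,0,0]},
  ],
)

```text
time: 8.12
eef_pos: [0.596, -0.1381, 0.2439]
ee_rot: [[0.446, 0.895, 0.003], [0.895, -0.446, -0.001], [0.0, 0.003, -1.0]]
contact_force: [-0.8, 0.0, -1.0]
gripper_width: 0.207
```

Call:
jog_arm(
  commands=[
    {"slide":[0,0,0],"rot":[0,0,0]},
    {"slide":[0,0,0.008],"rot":[0,0,0]},
    {"slide":[0,0,0.008],"rot":[0,0,0]},
    {"slide":[0,0,0.01],"rot":[0,0,0]},
    {"slide":[0,0,0.01],"rot":[0,0,0]},
    {"slide":[0,0,0.01],"rot":[0,0,0]},
    {"slide":[0,0,0.01],"rot":[0,0,0]},
    {"slide":[0,0,0.01],"rot":[0,0,0]},
    {"slide":[0,0,0.006],"rot":[0,0,0]},
    {"slide":[0,0,0],"rot":[0,0,0]},
  ],
)

```text
time: 8.95
eef_pos: [0.5947, -0.1375, 0.1679]
ee_rot: [[0.446, 0.895, -0.002], [0.895, -0.446, 0.001], [0.0, -0.003, -1.0]]
contact_force: [-0.5, -0.0, -1.8]
gripper_width: 0.202
```

Call:
jog_arm(
  commands=[
    {"slide":[0,0,0],"rot":[0,0,0]},
    {"slide":[0,0,-0.008],"rot":[0,0,0]},
    {"slide":[0,0,-0.01],"rot":[0,0,0]},
    {"slide":[0,0,-0.012],"rot":[0,0,0]},
    {"slide":[0,0,-0.012],"rot":[0,0,0]},
    {"slide":[0,0,-0.012],"rot":[0,0,0]},
    {"slide":[0,0,-0.01],"rot":[0,0,0]},
    {"slide":[0,0,-0.006],"rot":[0,0,0]},
    {"slide":[0,0,0],"rot":[0,0,0]},
    {"slide":[0,0,0],"rot":[0,0,0]},
  ],
)

```text
time: 9.78
eef_pos: [0.5955, -0.1381, 0.2406]
ee_rot: [[0.446, 0.895, 0.001], [0.895, -0.446, -0.001], [-0.0, 0.001, -1.0]]
contact_force: [0.2, -0.5, -1.6]
gripper_width: 0.206
```

```bash
python3 -c "
from h import *
s=r.state();print(s['eef_pos'],s['contact_force'],s['gripper_width'])
go([.473,.181,.285])"
```

```text
[ 0.5955 -0.1381  0.2406] [ 0.2158 -0.527  -1.5863] 0.20626731160553663
t 9.78 total [ 0.2308 -0.252  -0.0448] row [ 0.0231 -0.0252 -0.0045] yaw 63.48355393805972 z [ 0.001  -0.0007 -1.    ]
```

Call:
jog_arm(
  commands=[
    {"slide":[0,0,-0.01],"rot":[0,0,0]},
    {"slide":[0,0,-0.015],"rot":[0,0,0]},
    {"slide":[0,0,-0.015],"rot":[0,0,0]},
    {"slide":[0,0,-0.006],"rot":[0,0,0]},
    {"slide":[0.01,-0.011,0],"rot":[0,0,0]},
    {"slide":[0.023,-0.025,0],"rot":[0,0,0]},
    {"slide":[0.023,-0.025,0],"rot":[0,0,0]},
    {"slide":[0.023,-0.025,0],"rot":[0,0,0]},
    {"slide":[0.023,-0.025,0],"rot":[0,0,0]},
    {"slide":[0.023,-0.025,0],"rot":[0,0,0]},
  ],
)

```text
time: 10.62
eef_pos: [0.5276, 0.0367, 0.2849]
ee_rot: [[0.447, 0.895, -0.002], [0.895, -0.447, 0.001], [-0.0, -0.002, -1.0]]
contact_force: [0.5, 1.0, -0.3]
gripper_width: 0.209
```

Call:
jog_arm(
  commands=[
    {"slide":[0.023,-0.025,0],"rot":[0,0,0]},
    {"slide":[0.023,-0.025,0],"rot":[0,0,0]},
    {"slide":[0.023,-0.025,0],"rot":[0,0,0]},
    {"slide":[0.02,-0.023,0],"rot":[0,0,0]},
    {"slide":[0.0156,-0.0176,0],"rot":[0,0,0]},
    {"slide":[0,0,0],"rot":[0,0,0]},
    {"slide":[0,0,0],"rot":[0,0,0]},
    {"slide":[0,0,0],"rot":[0,0,0]},
    {"slide":[0,0,0],"rot":[0,0,0]},
    {"slide":[0,0,0],"rot":[0,0,0]},
  ],
)

```text
time: 11.45
eef_pos: [0.473, 0.1789, 0.2856]
ee_rot: [[0.448, 0.894, -0.0], [0.894, -0.448, -0.0], [-0.0, -0.0, -1.0]]
contact_force: [0.1, -0.6, -1.4]
gripper_width: 0.205
```

```bash
python3 -c "
from h import *
go([.4725,.181,.1785])"
```

```text
t 11.45 total [ 0.0016 -0.0014  0.1071] row [ 0.0002 -0.0001  0.0107] yaw 63.394214296362705 z [-0.0004 -0.0003 -1.    ]
```

Call:
jog_arm(
  commands=[
    {"slide":[0.0008,-0.0007,0.006],"rot":[0,0,0]},
    {"slide":[0.0008,-0.0007,0.012],"rot":[0,0,0]},
    {"slide":[0,0,0.013],"rot":[0,0,0]},
    {"slide":[0,0,0.013],"rot":[0,0,0]},
    {"slide":[0,0,0.012],"rot":[0,0,0]},
    {"slide":[0,0,0.01],"rot":[0,0,0]},
    {"slide":[0,0,0.008],"rot":[0,0,0]},
    {"slide":[0,0,0.007],"rot":[0,0,0]},
    {"slide":[0,0,0.007],"rot":[0,0,0]},
    {"slide":[0,0,0.006],"rot":[0,0,0]},
  ],
)

```text
time: 12.28
eef_pos: [0.4723, 0.1819, 0.1914]
ee_rot: [[0.447, 0.895, 0.0], [0.895, -0.447, 0.0], [0.0, 0.0, -1.0]]
contact_force: [-0.2, 0.3, -1.5]
gripper_width: 0.209
```

No force, tip in the hole; lower the rest, then release.

Call:
jog_arm(
  commands=[
    {"slide":[0,0,0.003],"rot":[0,0,0]},
    {"slide":[0,0,0.003],"rot":[0,0,0]},
    {"slide":[0,0,0.003],"rot":[0,0,0]},
    {"slide":[0,0,0.002],"rot":[0,0,0]},
    {"slide":[0,0,0.001],"rot":[0,0,0]},
    {"slide":[0,0,0],"rot":[0,0,0]},
    {"slide":[0,0,0],"rot":[0,0,0]},
    {"slide":[0,0,0],"rot":[0,0,0]},
    {"slide":[0,0,0],"rot":[0,0,0]},
    {"slide":[0,0,0],"rot":[0,0,0]},
  ],
)

```text
time: 13.12
eef_pos: [0.4723, 0.182, 0.1801]
ee_rot: [[0.446, 0.895, 0.0], [0.895, -0.446, 0.0], [0.0, 0.0, -1.0]]
contact_force: [-0.5, 0.1, -0.8]
gripper_width: 0.206
```

Call:
jog_arm(
  commands=[
    {"slide":[0,0,0],"rot":[0,0,0]},
    {"slide":[0,0,0],"rot":[0,0,0]},
    {"slide":[0,0,0],"rot":[0,0,0]},
    {"slide":[0,0,0],"rot":[0,0,0]},
    {"slide":[0,0,0],"rot":[0,0,0]},
    {"slide":[0,0,-0.01],"rot":[0,0,0]},
    {"slide":[0,0,-0.02],"rot":[0,0,0]},
    {"slide":[0,0,-0.02],"rot":[0,0,0]},
    {"slide":[0,0,-0.02],"rot":[0,0,0]},
    {"slide":[0,0,-0.01],"rot":[0,0,0]},
  ],
  grip=0.4,
)

```text
time: 13.95
eef_pos: [0.4733, 0.1821, 0.2632]
ee_rot: [[0.446, 0.895, 0.004], [0.895, -0.446, 0.001], [0.002, 0.003, -1.0]]
contact_force: [1.0, 0.6, 0.9]
gripper_width: 0.603
```

```bash
python3 -c "
from h import *
for c in('side','top'):
  a=r.snapshot(c)
  for q in('brush','shaft','key'): print(c,q,[(x['at'].round(4) if hasattr(x['at'],'round') else x['at'],round(x['confidence'],2)) for x in r.mark_of(q,c)])
  save('k'+c,a)
a=cv2.imread('pics/kside.png')[140:240,230:330];b=cv2.imread('pics/ktop.png')[180:250,210:280]
f=lambda i:cv2.resize(i,(400,400),interpolation=cv2.INTER_CUBIC)
cv2.imwrite('pics/k.png',np.hstack([f(a),f(b)]))
go([.4975,.2765,.25])"
```

```text
side brush [([0.4671, 0.1829, 0.0208], 0.92), ([0.3794, 0.2091, -0.0015], 0.76), ([0.5921, -0.1385, 0.0031], 0.47)]
side shaft [([0.4986, 0.2772, 0.0254], 0.96), ([0.4702, 0.3916, 0.0036], 0.65), ([0.5448, 0.3777, -0.0022], 0.42)]
side key [([0.5141, 0.2755, 0.0682], 0.73), ([0.4457, 0.4027, 0.0609], 0.72), ([0.5411, 0.3868, 0.0323], 0.52)]
top brush []
top shaft [([0.5973, -0.1352, -0.0025], 0.23)]
top key []
t 14.35 total [ 0.0964 -0.019   0.0085] row [ 0.0096 -0.0019  0.0009] yaw 63.48099969820245 z [-0.0025 -0.0004 -1.    ]
```

View pics/k.png

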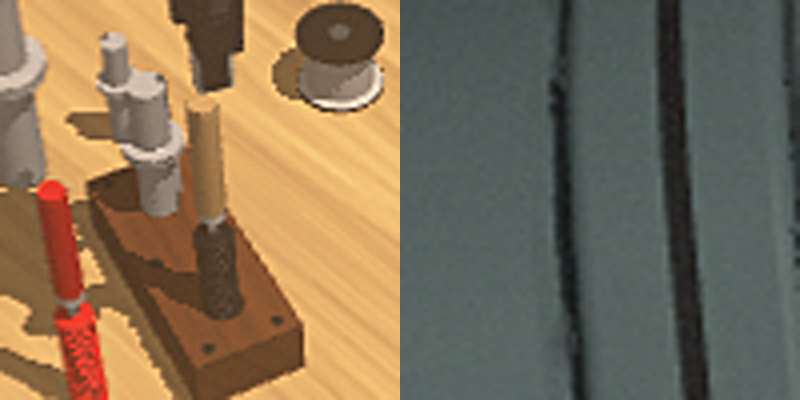

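Call:
jog_arm(
  commands=[
    {"slide":[0.01,-0.002,0],"rot":[0,0,0]},
    {"slide":[0.02,-0.004,0],"rot":[0,0,0]},
    {"slide":[0.025,-0.0045,0],"rot":[0,0,0]},
    {"slide":[0.02,-0.004,0],"rot":[0,0,0]},
    {"slide":[0.015,-0.0028,0],"rot":[0,0,0]},
    {"slide":[0.0073,-0.001,0],"rot":[0,0,0]},
    {"slide":[0,0,0],"rot":[0,0,0]},
    {"slide":[0,0,0],"rot":[0,0,0]},
    {"slide":[0,0,0],"rot":[0,0,0]},
    {"slide":[0,0,0],"rot":[0,0,0]},
  ],
)

```text
time: 15.18
eef_pos: [0.4991, 0.2764, 0.26]
ee_rot: [[0.447, 0.894, -0.0], [0.894, -0.447, -0.0], [-0.0, 0.0, -1.0]]
contact_force: [-0.0, -0.0, -0.0]
gripper_width: 0.601
```

```bash
python3 -c "
from h import *
go([.4985,.277,.121])"
```

```text
t 15.18 total [ 0.0003 -0.0008  0.139 ] row [ 0.     -0.0001  0.0139] yaw 63.437926258212855 z [-0.0001 -0.0003 -1.    ]
```

Call:
jog_arm(
  commands=[
    {"slide":[0.0003,-0.0008,0.012],"rot":[0,0,0]},
    {"slide":[0,0,0.022],"rot":[0,0,0]},
    {"slide":[0,0,0.022],"rot":[0,0,0]},
    {"slide":[0,0,0.02],"rot":[0,0,0]},
    {"slide":[0,0,0.02],"rot":[0,0,0]},
    {"slide":[0,0,0.018],"rot":[0,0,0]},
    {"slide":[0,0,0.015],"rot":[0,0,0]},
    {"slide":[0,0,0.01],"rot":[0,0,0]},
    {"slide":[0,0,0],"rot":[0,0,0]},
    {"slide":[0,0,0],"rot":[0,0,0]},
  ],
)

```text
time: 16.02
eef_pos: [0.4987, 0.2774, 0.121]
ee_rot: [[0.447, 0.895, -0.0], [0.895, -0.447, -0.0], [-0.0, -0.0, -1.0]]
contact_force: [0.1, -1.7, -0.3]
gripper_width: 0.601
```

Call:
jog_arm(
  commands=[
    {"slide":[0,0,0],"rot":[0,0,0]},
    {"slide":[0,0,0],"rot":[0,0,0]},
    {"slide":[0,0,0],"rot":[0,0,0]},
    {"slide":[0,0,0],"rot":[0,0,0]},
    {"slide":[0,0,0],"rot":[0,0,0]},
    {"slide":[0,0,0],"rot":[0,0,0]},
    {"slide":[0,0,0],"rot":[0,0,0]},
    {"slide":[0,0,0],"rot":[0,0,0]},
    {"slide":[0,0,0],"rot":[0,0,0]},
    {"slide":[0,0,0],"rot":[0,0,0]},
  ],
  grip=1,
  force=110,
)

```text
time: 16.85
eef_pos: [0.4992, 0.2775, 0.1225]
ee_rot: [[0.446, 0.895, 0.002], [0.895, -0.446, -0.0], [0.001, 0.002, -1.0]]
contact_force: [-0.8, -3.2, 6.3]
gripper_width: 0.271
```

```bash
python3 -c "
from h import *
print(r.state())"
```

```text
{'time': 16.85, 'joint_pos': array([ 17.9169,  22.7599,  94.0378,  -0.0605,  63.0952, -45.5566]), 'qd': array([ 0.1126, -0.025 , -0.025 , -0.0363,  0.037 ,  0.0181]), 'joint_efforts': array([  0.8403, -46.2279, -24.8688,   0.7102,  -0.8337,   0.0044]), 'eef_pos': array([0.4992, 0.2775, 0.1225]), 'ee_rot': array([[ 0.4462,  0.8949,  0.0021],
       [ 0.8949, -0.4462, -0.0003],
       [ 0.0006,  0.002 , -1.    ]]), 'contact_force': array([-0.7942, -3.1548,  6.2729]), 'wrist_torque': array([-0.6111,  0.3423,  0.009 ]), 'gripper_width': 0.27137426503657747}
```

Run:
```python
from h import *
im=cv2.imread("pics/top0.png",0).astype(np.float32)
def prof(c,z,rs,angs):
    out=[]
    for a in angs:
        p=np.array([px("top",[c[0]+q*np.cos(a),c[1]+q*np.sin(a),z]) for q in rs],np.float32)
        out.append(cv2.remap(im,p[:,:1].copy(),p[:,1:].copy(),cv2.INTER_LINEAR).mean())
    return np.array(out)
A=np.radians(np.arange(-60,75,5))
for c in((.4975,.276),(.4985,.277)):
    print("seat",c);print(np.c_[np.degrees(A),*[prof(c,.152,[q],A) for q in(.006,.008,.010,.012)]].round(0).T)
A=np.radians(np.arange(0,75,5))
for c in((.5952,-.136),(.596,-.1367)):
    print("keyway",c);print(np.c_[np.degrees(A),*[prof(c,.093,[q],A) for q in(.0135,.0145,.0155,.0165)]].round(0).T)
go([.4985,.277,.225])
```

```text
seat (0.4975, 0.276)
[[-60. -55. -50. -45. -40. -35. -30. -25. -20. -15. -10.  -5.   0.   5.
   10.  15.  20.  25.  30.  35.  40.  45.  50.  55.  60.  65.  70.]
 [128. 128. 128. 128. 129. 131. 133. 135. 135. 134. 133. 132. 131. 131.
  131. 130. 130. 130. 130. 129. 129. 128. 128. 128. 128. 128. 128.]
 [130. 129. 131. 134. 137. 138. 127. 117. 111. 107. 113. 123. 130. 133.
  136. 133. 131. 130. 129. 129. 130. 130. 130. 130. 131. 132. 132.]
 [133. 133. 134. 134. 120.  94.  78.  69.  62.  58.  58.  65.  76.  91.
  108. 128. 136. 134. 132. 133. 135. 133. 131. 131. 130. 130. 132.]
 [125. 125. 122. 119. 111.  92.  59.  46.  48.  49.  57.  61.  66.  82.
  107. 141. 119. 109. 114. 121. 108. 112. 112. 114. 101.  98. 106.]]
seat (0.4985, 0.277)
[[-60. -55. -50. -45. -40. -35. -30. -25. -20. -15. -10.  -5.   0.   5.
   10.  15.  20.  25.  30.  35.  40.  45.  50.  55.  60.  65.  70.]
 [127. 128. 130. 133. 135. 136. 137. 136. 132. 131. 131. 132. 132. 132.
  131. 130. 129. 129. 129. 129. 129. 129. 129. 129. 129. 130. 131.]
 [130. 133. 137. 136. 122. 107.  98.  92.  93.  98. 104. 108. 115. 123.
  129
[... 614 characters left out ...]
 139.  97.  29.  54.  48.  15.  16.  37. 112. 154. 144. 149. 133.
  117.]
 [103.  93.  69.  41.  83. 111.  70.  35.  60. 120. 116. 111. 110.  90.
   80.]]
keyway (0.596, -0.1367)
[[  0.   5.  10.  15.  20.  25.  30.  35.  40.  45.  50.  55.  60.  65.
   70.]
 [141. 128.  87.  44.  16.   7.   7.   8.   8.  38. 102. 128. 151. 149.
  130.]
 [172. 175. 133.  68.  26.  32.   8.   4.  12.  28. 110. 165. 171. 161.
  163.]
 [115. 117.  98.  61.  48.  83.  64.  26.  20.  54. 132. 157. 149. 157.
  145.]
 [ 69.  70.  64.  49.  57.  91. 129.  68.  41.  77. 119. 118. 117. 115.
   99.]]
t 16.85 total [-0.0007 -0.0002 -0.1025] row [-0.0001 -0.     -0.0102] yaw 63.500852710960025 z [ 0.0021 -0.0003 -1.    ]
```

Call:
jog_arm(
  commands=[
    {"slide":[0,0,-0.006],"rot":[0,0,0]},
    {"slide":[0,0,-0.01],"rot":[0,0,0]},
    {"slide":[0,0,-0.012],"rot":[0,0,0]},
    {"slide":[0,0,-0.014],"rot":[0,0,0]},
    {"slide":[0,0,-0.014],"rot":[0,0,0]},
    {"slide":[0,0,-0.014],"rot":[0,0,0]},
    {"slide":[0,0,-0.014],"rot":[0,0,0]},
    {"slide":[0,0,-0.012],"rot":[0,0,0]},
    {"slide":[0,0,-0.008],"rot":[0,0,0]},
    {"slide":[0,0,0],"rot":[0,0,0]},
  ],
)

```text
time: 17.68
eef_pos: [0.4994, 0.2783, 0.2272]
ee_rot: [[0.446, 0.895, 0.003], [0.895, -0.446, 0.001], [0.003, 0.002, -1.0]]
contact_force: [1.9, 0.4, -5.5]
gripper_width: 0.269
```

Call:
jog_arm(
  commands=[
    {"slide":[0,0,0],"rot":[0,0,-0.04]},
    {"slide":[0,0,0],"rot":[0,0,-0.09]},
    {"slide":[0,0,0],"rot":[0,0,-0.09]},
    {"slide":[0,0,0],"rot":[0,0,-0.09]},
    {"slide":[0,0,0],"rot":[0,0,-0.09]},
    {"slide":[0,0,0],"rot":[0,0,-0.09]},
    {"slide":[0,0,0],"rot":[0,0,-0.09]},
    {"slide":[0,0,0],"rot":[0,0,-0.09]},
    {"slide":[0,0,0],"rot":[0,0,-0.07]},
    {"slide":[0,0,0],"rot":[0,0,-0.03]},
  ],
)

```text
time: 18.52
eef_pos: [0.498, 0.2777, 0.2239]
ee_rot: [[-0.306, 0.952, -0.002], [0.952, 0.306, -0.0], [0.0, -0.002, -1.0]]
contact_force: [-0.0, -0.3, -4.8]
gripper_width: 0.266
```

```bash
python3 -c "
from h import *
print(r.state()['eef_pos'],r.state()['ee_rot'])
go([.595,-.1375,.227])"
```

```text
[0.498  0.2777 0.2239] [[-0.306   0.952  -0.002 ]
 [ 0.952   0.306  -0.0005]
 [ 0.0001 -0.0021 -1.    ]]
t 18.52 total [-0.425  -0.0347 -0.0031] row [-0.0425 -0.0035 -0.0003] yaw 107.81551490812791 z [-0.002  -0.0005 -1.    ]
```

Call:
jog_arm(
  commands=[
    {"slide":[0,0.015,0],"rot":[0,0,0]},
    {"slide":[-0.01,0.03,0],"rot":[0,0,0]},
    {"slide":[-0.02,0.015,0],"rot":[0,0,0]},
    {"slide":[-0.03,0,0],"rot":[0,0,0]},
    {"slide":[-0.035,-0.006,0],"rot":[0,0,0]},
    {"slide":[-0.035,-0.008,0],"rot":[0,0,0]},
    {"slide":[-0.035,-0.009,0],"rot":[0,0,0]},
    {"slide":[-0.035,-0.009,0],"rot":[0,0,0]},
    {"slide":[-0.035,-0.009,0],"rot":[0,0,0]},
    {"slide":[-0.035,-0.009,0],"rot":[0,0,0]},
  ],
)

```text
time: 19.35
eef_pos: [0.589, 0.022, 0.2239]
ee_rot: [[-0.303, 0.953, -0.002], [0.953, 0.303, 0.001], [0.001, -0.002, -1.0]]
contact_force: [0.9, 0.1, -5.7]
gripper_width: 0.265
```

Call:
jog_arm(
  commands=[
    {"slide":[-0.035,-0.009,0],"rot":[0,0,0]},
    {"slide":[-0.035,-0.009,0],"rot":[0,0,0]},
    {"slide":[-0.035,-0.009,0],"rot":[0,0,0]},
    {"slide":[-0.03,-0.009,0],"rot":[0,0,0]},
    {"slide":[-0.02,-0.0087,0],"rot":[0,0,0]},
    {"slide":[0,0,0],"rot":[0,0,0]},
    {"slide":[0,0,0],"rot":[0,0,0]},
    {"slide":[0,0,0],"rot":[0,0,0]},
    {"slide":[0,0,0],"rot":[0,0,0]},
    {"slide":[0,0,0],"rot":[0,0,0]},
  ],
)

```text
time: 20.18
eef_pos: [0.5941, -0.1365, 0.2247]
ee_rot: [[-0.304, 0.953, -0.0], [0.953, 0.304, 0.0], [0.001, -0.0, -1.0]]
contact_force: [-0.0, -0.8, -5.6]
gripper_width: 0.27
```

```bash
python3 -c "
from h import *
s=r.state();print(s['eef_pos'],s['contact_force'],s['joint_pos'])
a=r.snapshot('side');b=r.snapshot('top')
f=lambda i:cv2.resize(np.ascontiguousarray(i),(400,400),interpolation=cv2.INTER_CUBIC)
save('m1',np.hstack([f(a[190:290,365:465]),f(b[110:210,410:510])]))
for c in('side','top'):
  for q in('shaft','hub_mouth'): print(c,q,[(np.round(x['at'],4),round(x['confidence'],2)) for x in r.mark_of(q,c)])
go([.595,-.1375,.2])"
```

```text
[ 0.5941 -0.1365  0.2247] [-0.0014 -0.758  -5.6418] [ -23.4196   21.4854   80.6034    0.0162   77.9463 -131.1155]
side shaft [(array([0.468 , 0.3903, 0.0009]), 0.93), (array([ 0.5958, -0.137 ,  0.1274]), 0.91), (array([ 0.5436,  0.3798, -0.003 ]), 0.49)]
side hub_mouth [(array([ 0.5993, -0.1328,  0.0932]), 0.83)]
top shaft [(array([ 0.5991, -0.139 ,  0.1265]), 0.82), (array([ 0.4694,  0.3972, -0.    ]), 0.68), (array([ 0.5429,  0.3744, -0.0004]), 0.49)]
top hub_mouth [(array([ 0.5925, -0.1364,  0.0921]), 0.57)]
t 20.48 total [-0.0004  0.0007  0.025 ] row [-0.      0.0001  0.0025] yaw 107.64465215838527 z [ 0.0002 -0.0001 -1.    ]
```

View pics/m1.png

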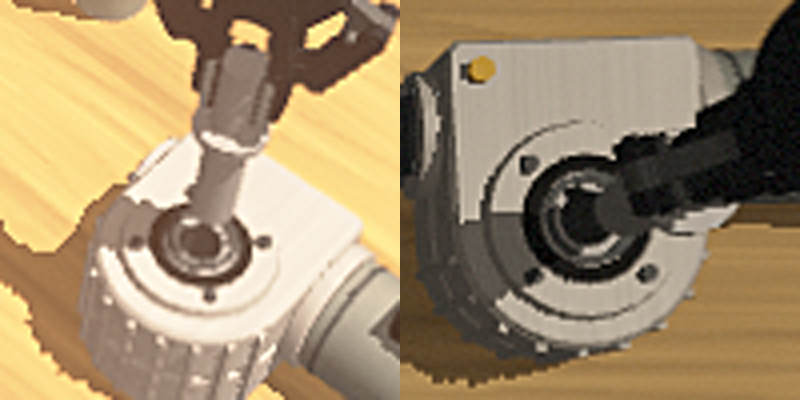

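Run:
```python
from h import *
a=cv2.cvtColor(r.snapshot("side"),cv2.COLOR_RGB2GRAY)
for v in(229,232,235,238): print(v,"u408..",a[v,408:432])
for z in(.13,.14,.15):
    print(z,"axis px at TCP xy",px("side",[.5944,-.1368,z]), "edges", [px("side",np.array([.5944,-.1368,z])+s*.0125*np.array([.724,-.69,0])) for s in(-1,1)])
```

```text
229 u408.. [241 241 240 239 241 243 243 193  97 113 118 127 126 128 125 129 140 132
 133 167 210 244 249 242]
232 u408.. [240 241 240 241 241 247 236 115 112 119 123 124 125 125 123 124 152 164
 215 243 241 240 239 238]
235 u408.. [241 241 244 247 248 244 187 106 118 121 122 122 126 139 154 160 163 182
 234 242 238 238 238 239]
238 u408.. [241 246 236 133  84 113 112 118 123 126 127 135 144 151 158 162 175 228
 240 238 239 239 239 238]
0.13 axis px at TCP xy [417.295  240.5085] edges [array([411.7501, 240.5184]), array([422.8303, 240.4971])]
0.14 axis px at TCP xy [417.9692 237.8239] edges [array([412.3852, 237.8326]), array([423.5434, 237.814 ])]
0.15 axis px at TCP xy [418.6523 235.1003] edges [array([413.0288, 235.1076]), array([424.266 , 235.0917])]
```

Run:
```python
from h import *
im=cv2.imread("pics/side0.png",0)[225:275,390:440]
for th in(50,60,75,90):
    m=(im<th).astype(np.uint8);n,l,s,c=cv2.connectedComponentsWithStats(m)
    k=1+np.argmax(s[1:,4]);p=cv2.findContours((l==k).astype(np.uint8),0,1)[0][0]
    e=cv2.fitEllipse(cv2.convexHull(p));print(th,s[k],e,atz("side",(e[0][0]+390,e[0][1]+225),.093))
# initial shaft in the block, side view: collar-free stub edges
a=cv2.imread("pics/side0.png",0)
for v in(166,168,188,190): print(v,a[v,256:282])
for z in(.05,.06,.14,.15): print(z,px("side",[.4985,.277,z]))
```

```text
Traceback (most recent call last):
cv2.error: OpenCV(4.12.0) /io/opencv/modules/imgproc/src/shapedescr.cpp:361: error: (-201:Incorrect size of input array) There should be at least 5 points to fit the ellipse in function 'fitEllipseNoDirect'
```

Run:
```python
from h import *
im=cv2.imread("pics/side0.png",0)[225:275,390:440]
for th in(70,80,90,100,110):
    m=(im<th).astype(np.uint8);n,l,s,c=cv2.connectedComponentsWithStats(m)
    k=1+np.argmax(s[1:,4]);p=cv2.findContours((l==k).astype(np.uint8),0,1)[0][0]
    h=cv2.convexHull(p)
    if len(h)<5: continue
    e=cv2.fitEllipse(h);print(th,s[k],e,atz("side",(e[0][0]+390,e[0][1]+225),.093))
a=cv2.imread("pics/side0.png",0)
for v in(166,168,188,190): print(v,a[v,256:282])
for z in(.05,.06,.14,.15): print(z,px("side",[.4985,.277,z]))
```

```text
70 [ 12  16  26  21 121] ((24.623971939086914, 25.65826416015625), (19.806110382080078, 25.305604934692383), 104.01412200927734) [ 0.5928 -0.1374  0.093 ]
80 [ 12  16  26  21 151] ((24.721839904785156, 25.712812423706055), (20.062376022338867, 25.38801383972168), 103.56842041015625) [ 0.5928 -0.1376  0.093 ]
90 [ 12  16  26  24 182] ((24.917007446289062, 26.766597747802734), (22.25654411315918, 26.080400466918945), 125.92183685302734) [ 0.5909 -0.1398  0.093 ]
100 [ 12  16  31  24 321] ((26.697845458984375, 26.748210906982422), (22.54005241394043, 29.96262550354004), 106.85067749023438) [ 0.5939 -0.1426  0.093 ]
110 [ 12  16  31  25 350] ((26.656158447265625, 26.822437286376953), (22.894794464111328, 30.000083923339844), 106.97859191894531) [ 0.5937 -0.1427  0.093 ]
166 [156 107  92  98 101  96  92  97 103 108 118 122 126 129 131 101 147 181
 181 174 174 141 177 179 174 172]
168 [101  98  97  97 118 130  98  94 104 110 115 124 129 129 128 124 114 176
 181 182 189 113  83 126 166 175]
188 [ 67  65  69  65  66  67  67  67  65  95  99  98 111 121 125 126 129 130
  86  92  93  97  92  89  92  97]
190 [ 66  66  65  65  67  68  65  65  59  94  99 104  97 116 124 129 129 134
  86  86  96  96  96  89  91  98]
0.05 [269.4469 187.7671]
0.06 [269.1305 185.2128]
0.14 [266.4752 163.6549]
0.15 [266.1271 160.8121]
```

Run:
```python
from h import *
b=r.snapshot("top");im=b.copy();im=cv2.resize(im[130:190,430:490],(720,720),interpolation=cv2.INTER_NEAREST)
o=cv2.imread("pics/top0.png")[:,:,::-1]
def draw(img,c,z,rad,col):
    P=np.array([(px("top",[c[0]+rad*np.cos(t),c[1]+rad*np.sin(t),z])-[430,130]+.5)*12 for t in np.linspace(0,6.3,60)])
    cv2.polylines(img,[P.astype(int)],True,col,1)
draw(im,(.5944,-.1368),.126,.0105,(255,0,0))
draw(im,(.5944,-.1368),.130,.0125,(0,255,0))
draw(im,(.595,-.1365),.093,.0132,(0,255,255))
save("t2",np.ascontiguousarray(im[100:700]))
```

```text
(no output)
```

View pics/t2.png

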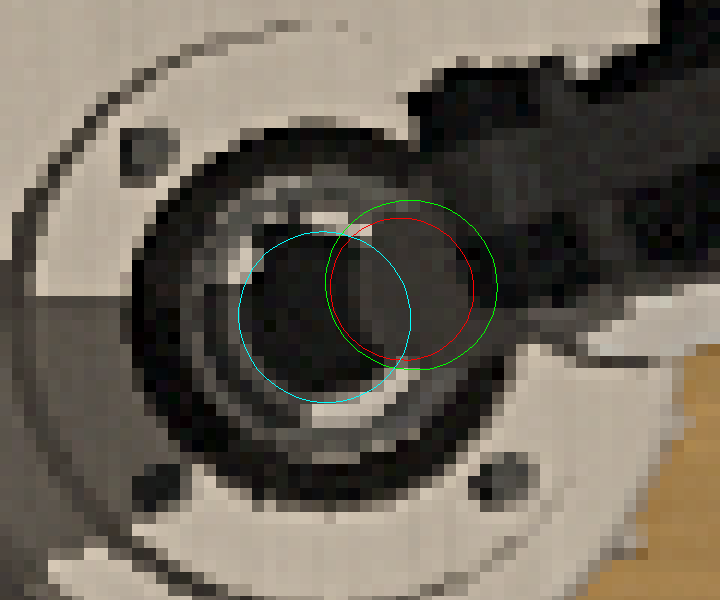

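Call:
jog_arm(
  commands=[
    {"slide":[0.001,0.0003,0.003],"rot":[0,0,0]},
    {"slide":[0.0009,0.0003,0.005],"rot":[0,0,0]},
    {"slide":[0,0,0.006],"rot":[0,0,0]},
    {"slide":[0,0,0.006],"rot":[0,0,0]},
    {"slide":[0,0,0.005],"rot":[0,0,0]},
    {"slide":[0,0,0.004],"rot":[0,0,0]},
    {"slide":[0,0,0.003],"rot":[0,0,0]},
    {"slide":[0,0,0.002],"rot":[0,0,0]},
    {"slide":[0,0,0.002],"rot":[0,0,0]},
    {"slide":[0,0,0],"rot":[0,0,0]},
  ],
)

```text
time: 21.42
eef_pos: [0.594, -0.1358, 0.1886]
ee_rot: [[-0.302, 0.953, -0.0], [0.953, 0.302, 0.0], [0.0, -0.0, -1.0]]
contact_force: [0.2, -0.5, -4.8]
gripper_width: 0.266
```

Call:
jog_arm(
  commands=[
    {"slide":[0,0,0.001],"rot":[0,0,0]},
    {"slide":[0,0,0.001],"rot":[0,0,0]},
    {"slide":[0,0,0.001],"rot":[0,0,0]},
    {"slide":[0,0,0.001],"rot":[0,0,0]},
    {"slide":[0,0,0.001],"rot":[0,0,0]},
    {"slide":[0,0,0.001],"rot":[0,0,0]},
    {"slide":[0,0,0.001],"rot":[0,0,0]},
    {"slide":[0,0,0],"rot":[0,0,0]},
    {"slide":[0,0,0],"rot":[0,0,0]},
    {"slide":[0,0,0],"rot":[0,0,0]},
  ],
)

```text
time: 22.25
eef_pos: [0.5943, -0.1355, 0.1817]
ee_rot: [[-0.302, 0.953, 0.0], [0.953, 0.302, 0.001], [0.001, 0.0, -1.0]]
contact_force: [2.5, 3.4, -3.6]
gripper_width: 0.264
```

```bash
python3 -c "
from h import *
s=r.state();print(s['eef_pos'],s['contact_force'],s['wrist_torque'])"
```

```text
[ 0.5943 -0.1355  0.1817] [ 2.4923  3.4376 -3.6054] [ 0.8561 -0.6465 -0.0274]
```

Call:
jog_arm(
  commands=[
    {"slide":[0.0004,0.0005,0],"rot":[0,0,0]},
    {"slide":[0.0003,0.0005,0],"rot":[0,0,0]},
    {"slide":[0,0,0.0015],"rot":[0,0,0]},
    {"slide":[0,0,0.0015],"rot":[0,0,0]},
    {"slide":[0,0,0.0015],"rot":[0,0,0]},
    {"slide":[0,0,0.0015],"rot":[0,0,0]},
    {"slide":[0,0,0.0015],"rot":[0,0,0]},
    {"slide":[0,0,0.0015],"rot":[0,0,0]},
    {"slide":[0,0,0.0015],"rot":[0,0,0]},
    {"slide":[0,0,0],"rot":[0,0,0]},
  ],
)

```text
time: 23.08
eef_pos: [0.5947, -0.135, 0.1709]
ee_rot: [[-0.302, 0.953, -0.0], [0.953, 0.302, -0.0], [0.0, -0.0, -1.0]]
contact_force: [1.4, 1.4, -5.8]
gripper_width: 0.266
```

```bash
python3 -c "
from h import *
s=r.state();print(s['eef_pos'],s['contact_force'],s['wrist_torque'])"
```

```text
[ 0.5947 -0.135   0.1709] [ 1.4328  1.4448 -5.7657] [ 0.191  -0.3442  0.0169]
```

Call:
jog_arm(
  commands=[
    {"slide":[0,0.0005,0.001],"rot":[0,0,0]},
    {"slide":[0,0,0.001],"rot":[0,0,0]},
    {"slide":[0,0,0.001],"rot":[0,0,0]},
    {"slide":[0,0,0.001],"rot":[0,0,0]},
    {"slide":[0,0,0.0005],"rot":[0,0,0]},
    {"slide":[0,0,0.0005],"rot":[0,0,0]},
    {"slide":[0,0,0.0005],"rot":[0,0,0]},
    {"slide":[0,0,0.0005],"rot":[0,0,0]},
    {"slide":[0,0,0],"rot":[0,0,0]},
    {"slide":[0,0,0],"rot":[0,0,0]},
  ],
)

```text
time: 23.92
eef_pos: [0.5953, -0.1347, 0.1654]
ee_rot: [[-0.302, 0.953, -0.0], [0.953, 0.302, -0.0], [0.0, -0.0, -1.0]]
contact_force: [1.2, 1.0, -5.3]
gripper_width: 0.271
```

```bash
python3 -c "
from h import *
s=r.state();print(s['eef_pos'],s['contact_force'],s['wrist_torque'])"
```

```text
[ 0.5953 -0.1347  0.1654] [ 1.1964  0.9715 -5.2518] [ 0.0767  0.0474 -0.0137]
```

Call:
jog_arm(
  commands=[
    {"slide":[0,0,0.0005],"rot":[0,0,0]},
    {"slide":[0,0,0.0005],"rot":[0,0,0]},
    {"slide":[0,0,0.0005],"rot":[0,0,0]},
    {"slide":[0,0,0.0005],"rot":[0,0,0]},
    {"slide":[0,0,0.0005],"rot":[0,0,0]},
    {"slide":[0,0,0.0005],"rot":[0,0,0]},
    {"slide":[0,0,0],"rot":[0,0,0]},
    {"slide":[0,0,0],"rot":[0,0,0]},
    {"slide":[0,0,0],"rot":[0,0,0]},
    {"slide":[0,0,0],"rot":[0,0,0]},
  ],
)

```text
time: 24.75
eef_pos: [0.5954, -0.1347, 0.1625]
ee_rot: [[-0.302, 0.953, 0.0], [0.953, 0.302, -0.0], [-0.0, 0.0, -1.0]]
contact_force: [-0.2, -0.3, -5.6]
gripper_width: 0.266
```

```bash
python3 -c "
from h import *
s=r.state();print(s['eef_pos'],s['contact_force'],s['wrist_torque'])"
```

```text
[ 0.5954 -0.1347  0.1625] [-0.2284 -0.2769 -5.5798] [ 0.0149 -0.017   0.0054]
```

Call:
jog_arm(
  commands=[
    {"slide":[0,0,0.001],"rot":[0,0,0]},
    {"slide":[0,0,0.001],"rot":[0,0,0]},
    {"slide":[0,0,0.001],"rot":[0,0,0]},
    {"slide":[0,0,0.001],"rot":[0,0,0]},
    {"slide":[0,0,0.001],"rot":[0,0,0]},
    {"slide":[0,0,0.001],"rot":[0,0,0]},
    {"slide":[0,0,0.001],"rot":[0,0,0]},
    {"slide":[0,0,0.001],"rot":[0,0,0]},
    {"slide":[0,0,0],"rot":[0,0,0]},
    {"slide":[0,0,0],"rot":[0,0,0]},
  ],
)

```text
time: 25.58
eef_pos: [0.5953, -0.1347, 0.1543]
ee_rot: [[-0.302, 0.953, -0.0], [0.953, 0.302, 0.0], [0.0, -0.0, -1.0]]
contact_force: [0.1, 0.0, -4.9]
gripper_width: 0.267
```

```bash
python3 -c "
from h import *
s=r.state();print(s['eef_pos'],s['contact_force'],s['wrist_torque'])"
```

```text
[ 0.5953 -0.1347  0.1543] [ 0.0711  0.0451 -4.9388] [ 0.0406 -0.0068 -0.017 ]
```

Call:
jog_arm(
  commands=[
    {"slide":[0,0,0.0025],"rot":[0,0,0]},
    {"slide":[0,0,0.0025],"rot":[0,0,0]},
    {"slide":[0,0,0.0025],"rot":[0,0,0]},
    {"slide":[0,0,0.0025],"rot":[0,0,0]},
    {"slide":[0,0,0.0025],"rot":[0,0,0]},
    {"slide":[0,0,0.0025],"rot":[0,0,0]},
    {"slide":[0,0,0.0025],"rot":[0,0,0]},
    {"slide":[0,0,0.0025],"rot":[0,0,0]},
    {"slide":[0,0,0.0025],"rot":[0,0,0]},
    {"slide":[0,0,0],"rot":[0,0,0]},
  ],
)

```text
time: 26.42
eef_pos: [0.5953, -0.1347, 0.1314]
ee_rot: [[-0.302, 0.953, -0.0], [0.953, 0.302, 0.0], [0.0, -0.0, -1.0]]
contact_force: [0.1, -1.1, -6.1]
gripper_width: 0.264
```

```bash
python3 -c "
from h import *
s=r.state();print(s['eef_pos'],s['contact_force'],s['wrist_torque'])"
```

```text
[ 0.5953 -0.1347  0.1314] [ 0.0627 -1.1251 -6.1094] [-0.0495 -0.0624 -0.0205]
```

Call:
jog_arm(
  commands=[
    {"slide":[0,0,0.001],"rot":[0,0,0]},
    {"slide":[0,0,0.001],"rot":[0,0,0]},
    {"slide":[0,0,0.001],"rot":[0,0,0]},
    {"slide":[0,0,0.001],"rot":[0,0,0]},
    {"slide":[0,0,0.001],"rot":[0,0,0]},
    {"slide":[0,0,0.001],"rot":[0,0,0]},
    {"slide":[0,0,0.001],"rot":[0,0,0]},
    {"slide":[0,0,0.001],"rot":[0,0,0]},
    {"slide":[0,0,0],"rot":[0,0,0]},
    {"slide":[0,0,0],"rot":[0,0,0]},
  ],
)

```text
time: 27.25
eef_pos: [0.5955, -0.1348, 0.1246]
ee_rot: [[-0.302, 0.953, 0.001], [0.953, 0.302, -0.0], [-0.001, 0.001, -1.0]]
contact_force: [-1.5, -0.2, -0.0]
gripper_width: 0.267
```

Call:
jog_arm(
  commands=[
    {"slide":[0,0,0.0005],"rot":[0,0,0]},
    {"slide":[0,0,0.0005],"rot":[0,0,0]},
    {"slide":[0,0,0.0005],"rot":[0,0,0]},
    {"slide":[0,0,0.0005],"rot":[0,0,0]},
    {"slide":[0,0,0],"rot":[0,0,0]},
    {"slide":[0,0,0],"rot":[0,0,0]},
    {"slide":[0,0,0],"rot":[0,0,0]},
    {"slide":[0,0,0],"rot":[0,0,0]},
    {"slide":[0,0,0],"rot":[0,0,0]},
    {"slide":[0,0,0],"rot":[0,0,0]},
  ],
)

```text
time: 28.08
eef_pos: [0.5955, -0.1348, 0.1227]
ee_rot: [[-0.302, 0.953, 0.001], [0.953, 0.302, -0.0], [-0.001, 0.001, -1.0]]
contact_force: [-1.9, 0.4, 4.5]
gripper_width: 0.264
```

Call:
jog_arm(
  commands=[
    {"slide":[0,0,0.0005],"rot":[0,0,0]},
    {"slide":[0,0,0.0005],"rot":[0,0,0]},
    {"slide":[0,0,0.0005],"rot":[0,0,0]},
    {"slide":[0,0,0.0005],"rot":[0,0,0]},
    {"slide":[0,0,0],"rot":[0,0,0]},
    {"slide":[0,0,0],"rot":[0,0,0]},
    {"slide":[0,0,0],"rot":[0,0,0]},
    {"slide":[0,0,0],"rot":[0,0,0]},
    {"slide":[0,0,0],"rot":[0,0,0]},
    {"slide":[0,0,0],"rot":[0,0,0]},
  ],
)

```text
time: 28.92
eef_pos: [0.5956, -0.1348, 0.1215]
ee_rot: [[-0.302, 0.953, 0.001], [0.953, 0.303, -0.001], [-0.001, 0.001, -1.0]]
contact_force: [-4.2, 0.9, 10.5]
gripper_width: 0.265
```

Call:
jog_arm(
  commands=[
    {"slide":[0,0,0.0005],"rot":[0,0,0]},
    {"slide":[0,0,0.0005],"rot":[0,0,0]},
    {"slide":[0,0,0.0005],"rot":[0,0,0]},
    {"slide":[0,0,0.0005],"rot":[0,0,0]},
    {"slide":[0,0,0],"rot":[0,0,0]},
    {"slide":[0,0,0],"rot":[0,0,0]},
    {"slide":[0,0,0],"rot":[0,0,0]},
    {"slide":[0,0,0],"rot":[0,0,0]},
    {"slide":[0,0,0],"rot":[0,0,0]},
    {"slide":[0,0,0],"rot":[0,0,0]},
  ],
  force=120,
)

```text
time: 29.75
eef_pos: [0.5956, -0.1348, 0.1214]
ee_rot: [[-0.302, 0.953, 0.002], [0.953, 0.302, -0.001], [-0.002, 0.002, -1.0]]
contact_force: [-7.6, 2.9, 22.0]
gripper_width: 0.269
```

Call:
jog_arm(
  commands=[
    {"slide":[0.0003,-0.0004,0.0005],"rot":[0,0,0]},
    {"slide":[0.0003,-0.0004,0.0005],"rot":[0,0,0]},
    {"slide":[0,0,0.0005],"rot":[0,0,0]},
    {"slide":[0,0,0.0005],"rot":[0,0,0]},
    {"slide":[0,0,0],"rot":[0,0,0]},
    {"slide":[0,0,0],"rot":[0,0,0]},
    {"slide":[0,0,0],"rot":[0,0,0]},
    {"slide":[0,0,0],"rot":[0,0,0]},
    {"slide":[0,0,0],"rot":[0,0,0]},
    {"slide":[0,0,0],"rot":[0,0,0]},
  ],
)

```text
time: 30.58
eef_pos: [0.5956, -0.1348, 0.1213]
ee_rot: [[-0.303, 0.953, 0.005], [0.953, 0.303, -0.002], [-0.004, 0.004, -1.0]]
contact_force: [-9.1, 2.9, 30.4]
gripper_width: 0.269
```

```bash
python3 -c "
from h import *
s=r.state();print(s['eef_pos'],s['contact_force'],s['wrist_torque'])
a=r.snapshot('side')
for q in('shaft','brush'): print(q,[(np.round(x['at'],4),round(x['confidence'],2)) for x in r.mark_of(q,'side')])
f=lambda i:cv2.resize(np.ascontiguousarray(i),(400,400),interpolation=cv2.INTER_CUBIC)
save('z',np.hstack([f(a[200:280,375:455]),f(a[130:250,210:330])]))"
```

```text
[ 0.5956 -0.1348  0.1213] [-9.063   2.8714 30.4458] [0.8627 1.8459 0.0305]
shaft [(array([0.4678, 0.3944, 0.0037]), 0.78), (array([0.5471, 0.378 , 0.0001]), 0.73), (array([ 0.5974, -0.1336,  0.0266]), 0.55)]
brush [(array([ 0.3787,  0.2069, -0.0034]), 0.94), (array([0.4686, 0.1824, 0.0206]), 0.92)]
```

View pics/z.png

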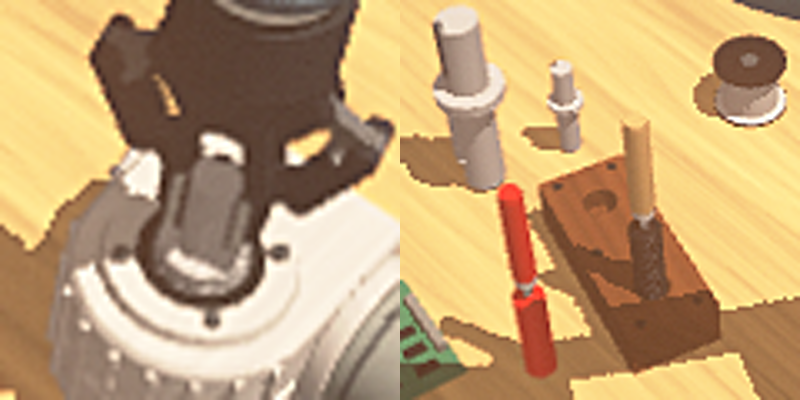

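The collar sits flat on the hub and the position stays put under a 30 N push. The brush stands upright in its hole, so I'm handing in.

```bash
python3 -c "
from h import *
print(r.close_job());s=r.state();print(s['time'],s['eef_pos'],s['contact_force'],s['gripper_width'])"
```

```text
the job is handed in; nothing more can be done
None
the job is handed in; nothing more can be done
```

The job is handed in after about 31 s of robot time, with the gripper holding the shaft home in the hub; no verdict is reported.

- **Brush:** I scrubbed the bore twice, to about 77 mm and 80 mm below the mouth. Each time I drew it back to about 4–8 mm below the mouth. The last picture shows it upright in its own hole, let go, and located within about 4 mm of where it started.
- **Shaft:** I turned it about 44° to line the key up with the keyway seen in the picture. The key slipped in without touching the hub face, so no searching was needed.
- **Home position:** Pushing further no longer moved the shaft, which is how I know the washer is flat. By the arm's reading its lower end is about 70 mm below the mouth.
- **Final hold:** The last reading was about 30 N of downward push, with the grip force set to 120 N.

Two readings were not clean:

- **Height disagreement:** The camera network put the shaft's lower end 3–4 mm higher than the arm did, which is within that network's error. The hard stop agrees with the arm.
- **Side force:** About 9 N sideways remained at the end, and the shift I made to ease it did not reduce it. The tool leaned only about 0.005 rad.

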